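Hook the dice box out of the drum's bay and lower the cover

ROBOT

A 6-joint arm with a two-finger parallel gripper is mounted at the origin on the work surface. World frame = base frame: x ahead of the robot, y to its left, z up, the work surface at z = 0. Lengths are in m, angles in rad, forces in N, time in s.
With the tool pointing down it reaches from about 0.35 to 0.775 m from the base axis. Payload 7.3 kg.
Tool frame: the origin (TCP) lies on the centre line of the jaws, within the pads' length; the fingertips stand ahead of it and the grasp point (between the pads) lies 11 mm behind it (robot.nose_length is the z of the fingertips in the tool frame, in m); z points along the fingers, y is the line along which they close (so a half turn about z gives the same grasp; the last joint's range is limited). The gripper opens to 92 mm and grips with 3 to 60 N. Pads are 19 mm wide; open, the fingers measure 130 mm over their backs; the gripper's body (75 mm by 190 mm) begins 47 mm behind the grasp point.
Start: joints at [-1.369, 0.342, 1.524, -0, 1.275, -0.146], TCP at [0.179, -0.494, 0.235] pointing down, gripper open.
Joint ranges: [-2.53, 2.53], [-0.77, 2.02], [0.04, 2.7], [-1, 4.14], [0.28, 2.66], [-3.11, 3.11]. Speed limits (rad/s): [2.57, 2.57, 3.14, 3.14, 3.14, 3.14].

INTERFACE

Orientations are given as [roll, pitch, yaw] about the fixed x, y, z axes, in that order (R = Rz(yaw) Ry(pitch) Rx(roll)).
In Python, from cell import robot, cams gives the robot as it stands. The module is installed in compiled form; this text tells all that it offers.
- The arm moves only by the tool carry_out, never from a script. Its argument "deltas" is a list of rows, each a list of 7 numbers: the shift along the tool's x, y, z in cm, then the turn, a rotation vector about the tool's x, y, z in rad, then the opening, from 0 (shut) to 1 (fully open). A call has exactly 8 rows; each row shifts and turns the commanded pose from where the row before left it, along the tool's axes as they then stand; what a row does not reach is not made up. A row lasts 1/12 s, in which the tool goes at most 41.7 mm and 7.16 degrees, less where a joint would pass 70% of its speed; a pose out of reach is approached as far as the arm can. A call is refused whole if a number of a shift passes 4.17 or a number of a turn 0.125, either way. A call with a gripper value outside its range is refused whole. The fingers move at their own pace and stop on an object; "force" is the grip in N (left out, the last holds). Time passes only in rows, so rows that do not move let the fingers close, or fill a call up. It gives the time, the measured TCP pose, the force, the opening and the grip force at its end, in the units of the state.
- robot.observe(): the state, without advancing time (a new reading comes with each control period).
- cams.read_camera(name): name is "side" or "top" or "wrist"; returns a dict with "image" (420x560x3 uint8, blue, green, red), "depth" (420x560 float32, m along the optical axis (not along the pixel's ray), 0 where there is no reading), "fx", "fy", "cx", "cy" (pixels), "world_to_cam" (4x4, takes a point from world to camera coordinates). Camera axes: x right, y up, looking along -z (the intrinsics and any distortion apply to the point x, -y, -z); pixel columns grow to the right and rows downward; lengths in m; the calibration is good to about 2 mm. The wrist camera is an equidistant fisheye: a pixel r from the principal point sees the ray r / f radians off the axis. A picture is of the moment at which its call begins.
- robot.hand_in(): hands the job in; it is judged then, once.
The state is a dict: "time": time; "qpos": joint angles; "qvel": joint speeds; "joint_efforts": joint torques, N m; "tool_pos": TCP position; "tool_rot": TCP orientation; "contact_force": force on the tool from outside, world axes, zero at the start; "torque": the same for the moment, N m; "opening": finger opening in m; "grip_force": force on a finger pad.
Only numpy, scipy, OpenCV 4.12 (cv2) and the standard library are available. Lean on these libraries where they do the work, as an engineer would, in place of code of your own. Each camera call takes 0.05 s, during which the arm holds its last target. There are 200 camera calls.

TASK

Take the hook from its rest and, with it and never with the hand, reach in under the raised cover of the dice machine, catch the dice box behind its far side and draw it out gently until it lies flush against the front lip. Hang the hook back in its rest, and only then lower the hinged cover gently until it lies fully closed on its stop. Leave the other things on the shelf where they stand.

Things in the scene. Friction and masses are not known exactly. Their poses are not given: they have to be found in the camera images.
- lip (a point): Dice machine (fixed, brown wood): a channel open in front, leading into a covered bay, the drum behind. The point: middle of the front lip's inner face, at floor level; x runs along the channel into the bay (away from the robot), y left, z up. Offsets called 'lip' are from here. The floor is flat, 10 mm above the table; the lip is 12 mm thick (to -x) and stands 14 mm over the floor.
- cover (a joint): Angle of the bay cover (dark wooden frame, clear pane), rad: 0 closed, level on its stop; more is more open (front edge raised), 0.75 at most. Hinged along y at its far edge, at lip x = 262, z = 107 mm. A stiff friction hinge keeps it where it is left; its front edge is pushed down with about 1 to 4 N. Starts at 0.5 to 0.7, with no room for a hand above the box.
- cover_edge (a point): Middle of the front edge of the cover's upper face; turns with the cover (its x axis lies along the cover towards the hinge). The cover is 156 mm from hinge to front edge, 154 mm wide, its wooden frame 10 mm thick with the hinge axis at mid-thickness; the front bar of the frame is 26 mm deep: push there. The clear pane inside the frame is 4 mm thick.
- box_center (a point): Dice box: closed dark wooden block, 80 mm along its x, 70 mm along y, 42 mm high, a brass disc on top. The point is its centre; x points roughly into the bay. Loose, 0.2 to 0.45 kg, on the bay floor; dragging takes about 1 to 5 N. Flush against the lip its centre is at lip x = 40 mm; it starts at 150 to 185 mm, so about 35 to 70 mm are free behind it.
- hook_grip (a point): Hook tool, loose, 0.16 kg, lying level in its rest. The point is the centre of its wooden handle, 100 mm long (x), 20 mm wide (y), 28 mm high; x points along the tool to the toe. A steel bar 10 mm square runs at mid-height from the handle ahead to the toe and 40 mm out behind. It balances 18 mm ahead of this point: grip here from above, fingers across it.
- hook_toe (a point): Toe of the hook: a steel plate bent straight down at the end of the bar, 6 mm thick, 34 mm wide, reaching down 39 mm below the bar's centre line. The point is the middle of the lower edge of its near face (the face that pulls): 180 mm ahead of hook_grip and 39 mm below it.
- rest_mid (a point): Rest of the hook (fixed, brown wood). The point is where hook_grip lies when the tool hangs centred, 70 mm above the table, x towards the toe. Two posts, 68 mm before and behind, 14 mm thick, 50 mm wide, each with a slot 22 mm wide: slot floor 5 mm below the point, cheeks 13 mm above. The bars lie in the slots, toe down; about 10 mm play along, 6 mm across, all of it right.
- hook: The hook tool itself; origin and axes as hook_grip.
- box: The dice box itself; origin at the centre of its underside.
- machine: The same fixed dice machine; origin at the lip, on the table (10 mm below point lip). Channel 130 mm wide inside; side walls 12 mm thick, 20 mm over the floor from lip x = 0 to 105 and 102 mm over it from 105 to 262; back wall at lip x = 262. The drum, 132 mm diameter along y, is centred at lip x = 375, z = 140 mm, its crank on the +y side.
- jar_mid (a point): Earthenware jar, 90 mm diameter, 120 mm high; its middle. Leave alone.
- die_mid (a point): Large bone die, 60 mm cube; its centre. Leave alone.
- token_mid (a point): Horn token, disc of 62 mm diameter, 14 mm high, lying flat; its middle. Leave alone.
- cart_mid (a point): Tin cart figurine on a base of 110 x 55 mm, 50 mm high; its middle. Leave alone.
- mug_mid (a point): White mug, 76 mm diameter, 90 mm high; its middle. Leave alone.
- skittle_mid (a point): Wooden skittle, 48 mm diameter, 108 mm high; its middle. Leave alone.
Not all that is in view belongs to the job. Leave any red or turquoise look-alike of the box alone.

How it is judged:
On the way, in this order (a step that is already met when the one before it is completed fails the run):
1. the hook's toe is down behind the dice box inside the bay (x of hook_toe in the frame of box_center between 0.036 and 0.09 m and y of hook_toe in the frame of box_center between -0.035 and 0.035 m and z of hook_toe in the frame of box_center below 0.008 m and x of box_center in the frame of lip above 0.12 m), for 0.1 s.
2. the dice box has been drawn out flush against the front lip (x of box_center in the frame of lip between 0.034 and 0.047 m and y of box_center in the frame of lip between -0.035 and 0.035 m and z of box_center in the frame of lip between 0.012 and 0.028 m and angle between the x axis of box_center and the x axis of lip, either way round below 0.15 rad and angle between box_center's own z axis and vertical below 0.1 rad), for 0.1 s.
3. the hook lies back in its rest, released (all of step 2 and x of hook_grip in the frame of rest_mid between -0.016 and 0.016 m and y of hook_grip in the frame of rest_mid between -0.011 and 0.011 m and z of hook_grip in the frame of rest_mid between -0.006 and 0.006 m and angle between the x axis of hook_grip and the x axis of rest_mid, either way round below 0.15 rad and angle between the z axis of hook_grip and the z axis of rest_mid, either way round below 0.25 rad and contact force between the fingers and hook below 0.05 N), for 0.3 s.
4. the cover is closed (value of joint cover below 0.03 rad), for 0.2 s.
At the end, for the whole second after the job is handed in: The dice box lies flat in the channel against the front lip (gap under 7 mm, turned less than 0.15 rad), the hook hangs in the slots of its rest, toe down and released, and the cover is closed (under 0.03 rad); all at rest (all of step 3 and value of joint cover below 0.03 rad and linear speed of each of box, hook below 0.02 m/s); the robot touches nothing.
It fails at once if the hand or arm touches the dice box (contact force between any of the fingers, the arm and box above 0.3 N).
It fails at once if the box is hauled roughly (over 35 N between hook and box) or tipped over 0.35 rad (contact force between hook and box above 35 N or angle between box_center's own z axis and vertical above 0.35 rad).
It fails at once if the cover is slammed: it closes faster than 1.2 rad/s (velocity of joint cover below -1.2 rad/s).
It fails at once if the cover is pressed with over 40 N (contact force between any of the fingers, the arm and cover above 40 N).
It fails at once if one of the other things is moved by more than 30 mm (distance of any of jar_mid, die_mid, token_mid, cart_mid, mug_mid, skittle_mid from where it was at the start of the episode above 0.03 m).
It also fails if it takes over 67 s, if anything falls off the work surface, if the arm or the gripper's body presses on something with over 40 N, if the wrist force passes 120 N, or if a joint passes its speed limit or range.

## Working session

There is one attempt and no reset: what is moved stays moved. The work goes in short steps, Python scripts to look and compute and a tool call to move; the robot and the scene stay as the last step left them, time stands still between calls to the robot, and variables do not carry over. Pictures are saved under pics/ and viewed, at most 10 in all, crops included, and the job is handed in when it is done.

Besides the shell and the picture viewer there is one more tool, called after ">>>" as name(argument=value, ...) on one line, values as JSON. carry_out: Moves the arm, as the interface text tells. Its arguments: {"type":"object","properties":{"deltas":{"type":"array","items":{"type":"array","items":{"type":"number"}}},"force":{"type":"number"}},"required":["deltas"]}

```bash
mkdir -p pics; ls; python3 - <<'E'
from cell import robot,cams
import cv2,numpy as np,pickle
s=robot.observe();print(s, robot.nose_length)
d={n:cams.read_camera(n) for n in("side","top")}
pickle.dump(d,open('d0.pkl','wb'))
for n in d:
    cv2.imwrite(f'pics/{n}0.png',cv2.resize(d[n]['image'],(800,600),interpolation=cv2.INTER_CUBIC)); print(n,d[n]['fx'],d[n]['cx'],d[n]['cy'],d[n]['world_to_cam'].round(3).tolist())
E
```

```text
pics
{'time': 0.0, 'qpos': array([-1.36900460e+00,  3.42714649e-01,  1.52502379e+00, -1.75324098e-05,
        1.27538588e+00, -1.45989428e-01]), 'qvel': array([ 0.00106578, -0.00131703,  0.00191593, -0.00087268, -0.00068696,
       -0.00116832]), 'joint_efforts': array([-6.54166506e-04, -4.31235266e+01, -2.44218528e+01,  7.18268403e-02,
        5.61814138e-02, -1.12017840e-04]), 'tool_pos': array([ 0.17886774, -0.49316969,  0.23404678]), 'tool_rot': array([-3.14007484e+00, -2.06226318e-04,  3.47786115e-01]), 'contact_force': array([-0.90654746, -0.13973205,  0.32750685]), 'torque': array([-0.00591748, -0.01512365,  0.00648989]), 'grip_force': 0.0, 'opening': 0.09163059783647669} 0.008
side 429.63249249830176 271.58650771911044 207.1280351808183 [[-0.983, -0.185, 0.005, 0.561], [0.126, -0.648, 0.751, -0.142], [-0.136, 0.739, 0.66, -1.308], [0.0, 0.0, 0.0, 1.0]]
top 380.87428674769046 278.45743150607893 212.93855134013256 [[0.006, -1.0, -0.003, -0.01], [0.998, 0.006, 0.07, -0.591], [-0.07, -0.004, 0.998, -1.151], [0.0, 0.0, 0.0, 1.0]]
```

View pics/top0.png

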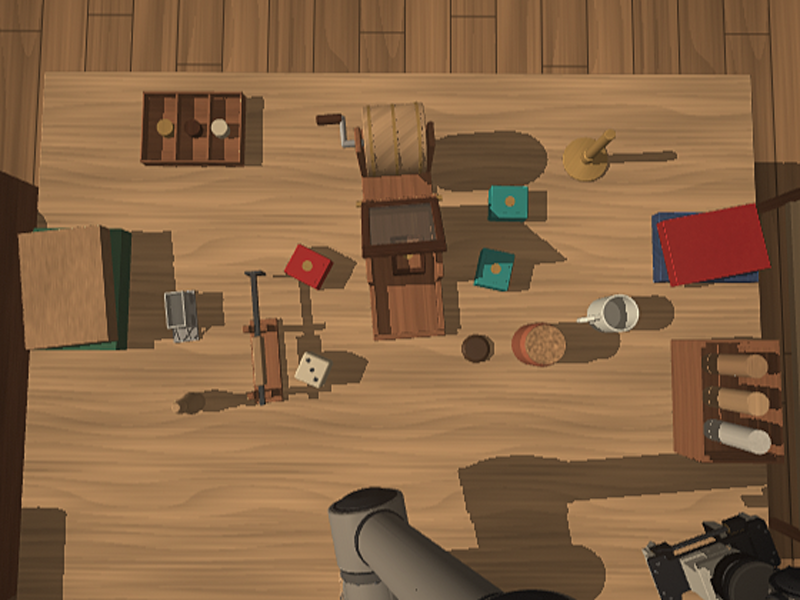

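View pics/side0.png

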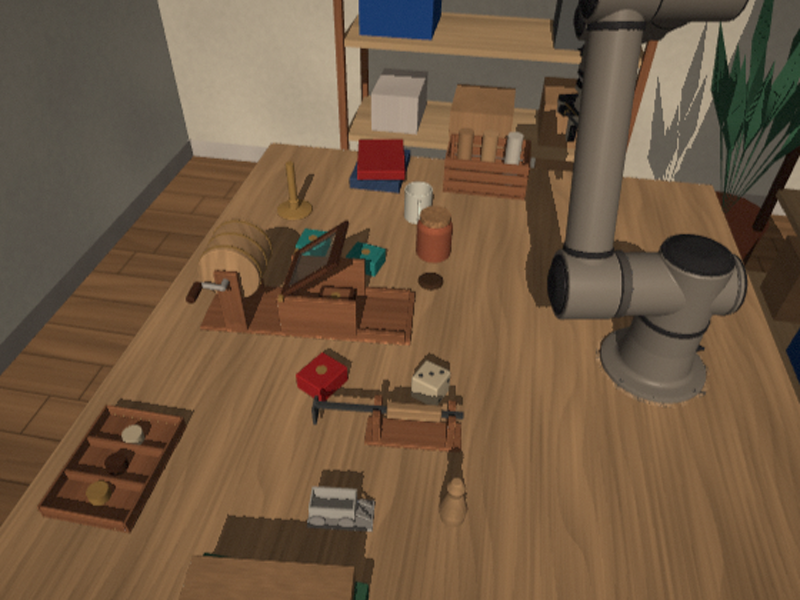

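The top view shows the dice machine (lip at about (409,338), cover (403,225), dark box with brass disc (408,260)). The hook lies in its rest at (265,360) with its toe at (255,272). There are three look-alikes: red (309,266), turquoise (508,202) and turquoise (495,268). The dark one inside the channel at (408,260) is the real box, since it is dark wood with a brass disc. I'll confirm it in an enlarged crop.

```bash
cat > h.py <<'E'
import numpy as np,pickle,cv2
def ray(c,u,v):
    W=np.linalg.inv(c['world_to_cam']); d=np.array([(u-c['cx'])/c['fx'],-(v-c['cy'])/c['fy'],-1.])
    return W[:3,3],W[:3,:3]@d
def atz(c,u,v,z):
    o,d=ray(c,u,v); return o+d*(z-o[2])/d[2]
def cloud(c):
    v,u=np.mgrid[:420,:560]; D=c['depth']
    P=np.stack([(u-c['cx'])/c['fx']*D,-(v-c['cy'])/c['fy']*D,-D,np.ones_like(D)],-1)
    P=(P@np.linalg.inv(c['world_to_cam']).T)[...,:3]; P[D==0]=np.nan
    return P
E
python3 - <<'E'
from h import *
d=pickle.load(open('d0.pkl','rb'))
t=d['top'];im=t['image'][120:290,160:320]
cv2.imwrite('pics/topc.png',cv2.resize(im,None,fx=3.5,fy=3.5,interpolation=cv2.INTER_CUBIC))
s=d['side'];im=s['image'][140:330,130:330]
cv2.imwrite('pics/sidec.png',cv2.resize(im,None,fx=3.1,fy=3.1,interpolation=cv2.INTER_CUBIC))
P=cloud(t)
for r in range(140,244,4): print(r,(P[r,284]*1000).round(), (P[r,180]*1000).round(),(P[r,186]*1000).round())
E
```

```text
140 [791. -21. 128.] [823. 308.   0.] [824. 291.  -5.]
144 [779. -21. 129.] [809. 307.   3.] [810. 289.   1.]
148 [765. -21. 142.] [798. 308.  -2.] [798. 289.  -2.]
152 [750. -21. 154.] [785. 308.  -1.] [785. 289.  -2.]
156 [737. -21. 166.] [773. 308.  -4.] [772. 289.  -2.]
160 [724. -20. 175.] [759. 307.   0.] [760. 289.  -4.]
164 [711. -20. 186.] [746. 307.  -1.] [746. 288.  -1.]
168 [698. -20. 197.] [734. 307.  -2.] [734. 288.  -3.]
172 [685. -20. 208.] [721. 306.  -1.] [721. 287.  -1.]
176 [674. -20. 212.] [708. 306.  -1.] [708. 287.   0.]
180 [689. -22.  50.] [696. 306.  -4.] [695. 287.  -2.]
184 [677. -22.  50.] [681. 303.   8.] [683. 286.  -2.]
188 [665. -22.  48.] [670. 305.  -1.] [670. 286.   1.]
192 [658. -23.   8.] [652. 293.  42.] [657. 286.  -1.]
196 [645. -23.  10.] [644. 304.  -0.] [644. 285.   1.]
200 [633. -23.   9.] [631. 303.   2.] [631. 284.   3.]
204 [620. -23.  12.] [619. 303.   2.] [619. 285.  -2.]
208 [607. -23.  14.] [601. 286.  67.] [607. 285.  -2.]
212 [595. -23.  13.] [589. 284.  71.] [594. 284.  -1.]
216 [583. -23.   6.] [577. 282.  77.] [581. 283.   4.]
220 [570. -23.   9.] [565. 284.  70.] [569. 283.  -0.]
224 [558. -23.   7.] [553. 282.  76.] [556. 281.  10.]
228 [545. -23.  14.] [541. 282.  76.] [541. 262.  84.]
232 [533. -23.   6.] [530. 283.  72.] [531. 280.   9.]
236 [521. -23.  25.] [518. 279.  84.] [519. 280.   8.]
240 [508. -24.  -1.] [506. 279.  83.] [506. 279.  11.]
```

View pics/topc.png

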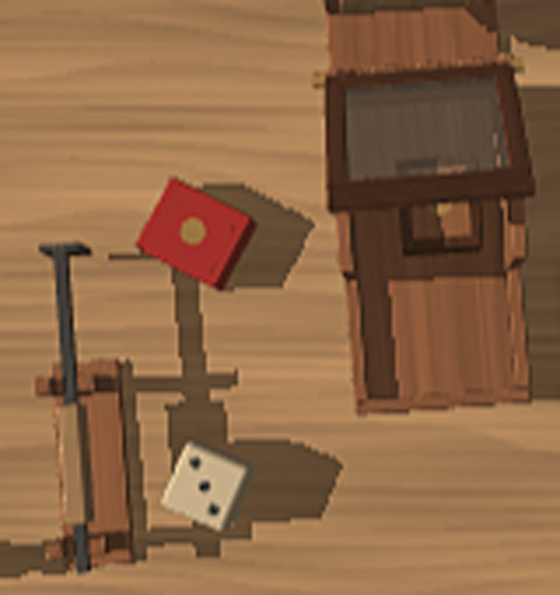

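View pics/sidec.png

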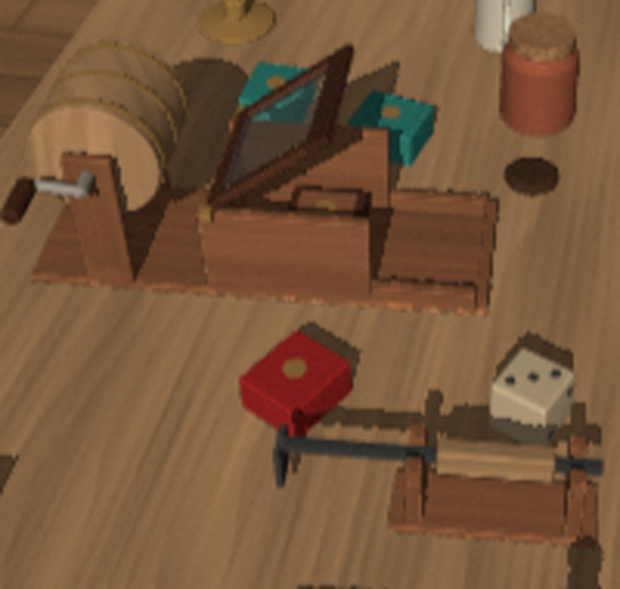

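The crop confirms the dark box with its brass disc at crop (443,208), inside the bay under the cover. The red block at (195,230) and the turquoise ones outside are decoys. The hook bar runs from crop (83,565) to the toe at (64,248). Next I'll fit the hook numerically and enlarge the machine.

```bash
python3 - <<'E'
from h import *
d=pickle.load(open('d0.pkl','rb'))
t=d['top'];im=t['image']
cv2.imwrite('pics/mach.png',cv2.resize(im[166:241,246:321],None,fx=8,fy=8,interpolation=cv2.INTER_CUBIC))
f=im.astype(int); sat=f.max(2)-f.min(2); br=f.max(2)
m=(sat<22)&(br<110)
L=[]
for r in range(186,285):
    c=np.where(m[r,168:200])[0]+168
    if len(c): L.append((r,c.min(),c.max())); 
print(L)
# handle: light wood
for r in range(232,276,6): print(r,im[r,172:200].tolist()[::2])
E
```

```text
[(190, np.int64(176), np.int64(183)), (191, np.int64(171), np.int64(185)), (192, np.int64(173), np.int64(185)), (193, np.int64(175), np.int64(178)), (194, np.int64(176), np.int64(178)), (195, np.int64(176), np.int64(178)), (196, np.int64(176), np.int64(179)), (197, np.int64(176), np.int64(179)), (198, np.int64(176), np.int64(179)), (199, np.int64(176), np.int64(179)), (200, np.int64(176), np.int64(179)), (201, np.int64(176), np.int64(179)), (202, np.int64(176), np.int64(179)), (203, np.int64(176), np.int64(179)), (204, np.int64(176), np.int64(179)), (205, np.int64(177), np.int64(179)), (206, np.int64(176), np.int64(179)), (207, np.int64(177), np.int64(179)), (208, np.int64(177), np.int64(179)), (209, np.int64(177), np.int64(179)), (210, np.int64(177), np.int64(180)), (211, np.int64(177), np.int64(180)), (212, np.int64(177), np.int64(180)), (213, np.int64(177), np.int64(180)), (214, np.int64(177), np.int64(180)), (215, np.int64(177), np.int64(180)), (216, np.int64(177), np.int64(180)), (217, np.int64(177), np.int64(180)), (218, np.int64(177), np.int64(180)), (219, np.int64(178), np.in
[... 2062 characters left out ...]
58, 90, 140], [55, 84, 132], [25, 38, 55], [52, 76, 101]]
262 [[87, 129, 171], [88, 129, 171], [88, 132, 173], [108, 160, 201], [81, 118, 155], [80, 118, 156], [40, 60, 77], [44, 66, 95], [59, 89, 140], [61, 92, 143], [58, 90, 140], [55, 85, 133], [24, 36, 55], [54, 78, 103]]
268 [[82, 121, 162], [83, 122, 162], [84, 124, 163], [77, 116, 166], [83, 122, 161], [80, 121, 160], [49, 72, 94], [43, 64, 89], [59, 90, 143], [60, 93, 144], [58, 89, 139], [57, 87, 135], [52, 80, 126], [55, 80, 104]]
274 [[65, 97, 127], [63, 92, 123], [41, 63, 92], [19, 31, 47], [29, 46, 71], [59, 66, 70], [39, 44, 47], [53, 81, 127], [53, 82, 128], [21, 32, 45], [28, 42, 63], [28, 41, 61], [36, 56, 85], [51, 76, 97]]
```

View pics/mach.png

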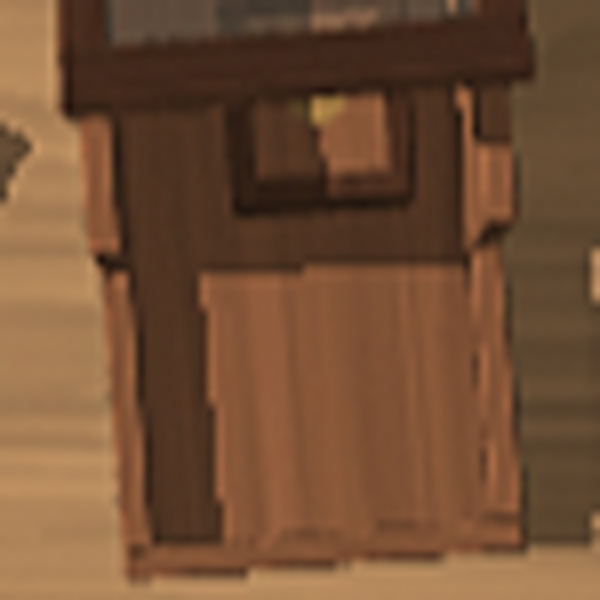

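The machine crop shows the lip's outer top edge from (128,577) to (523,547) and its inner edge from about (150,542) to (490,518). The box's front edge runs (237,208) to (413,198), and the cover's front bar runs (65,110) to (530,75).

```bash
python3 - <<'E'
from h import *
d=pickle.load(open('d0.pkl','rb'))
t=d['top'];im=t['image'];P=cloud(t)
q=lambda c,r,z:(atz(t,(c+.5)/8-.5+246,(r+.5)/8-.5+166,z)*1e3).round(1)
print('lip outer',q(128,577,.024),q(523,547,.024),'inner',q(150,542,.024),q(490,518,.024))
print('wallL inner',q(131,268,.03),q(150,540,.03),'outer',q(106,268,.03),q(130,575,.03))
print('wallR outer',q(497,240,.03),q(523,547,.03))
print('box top',q(237,194,.052),q(413,184,.052),'bot',q(240,210,.01),q(412,201,.01))
print('cover edge',q(65,110,.21),q(530,75,.21))
f=im.astype(int); sat=f.max(2)-f.min(2); m=(sat<22)&(f.max(2)<110)
pts=[]
for r in list(range(196,230))+list(range(272,283)):
    c=np.where(m[r,168:200])[0]+168; pts.append(atz(t,c.mean(),r,.075))
pts=np.array(pts);a=np.polyfit(pts[:,0],pts[:,1],1);print('hook',a,'y at .55',np.polyval(a,.55))
for r,z in((189.6,.075),(192.7,.036),(235,.084),(269.5,.084),(282.6,.075)): print(r,atz(t,180,r,z)*1e3)
# refine handle edges
for r in (233,234,235,236,237,267,268,269,270,271): print(r,im[r,176:186].sum(1)//3 if 0 else im[r,179].tolist(),im[r,182].tolist())
# cover angle from bar depth
S=P[166:180,258:308].reshape(-1,3);S=S[S[:,2]>.15];print('cov',S[:,0].min(),S[:,2].max(),np.polyfit(S[:,0],S[:,2],1))
E
```

```text
lip outer [514.9  45.3  24. ] [ 527.3 -105.5   24. ] inner [528.3  37.   24. ] [538.3 -92.9  24. ]
wallL inner [632.9  44.9  30. ] [529.   36.7  30. ] outer [632.8  54.5  30. ] [515.7  44.2  30. ]
wallR outer [644.5 -95.   30. ] [ 527.2 -105.    30. ]
box top [658.7   4.3  52. ] [662.9 -61.8  52. ] bot [658.    3.6  10. ] [661.9 -63.4  10. ]
cover edge [665.   58.3 210. ] [677.4 -92.5 210. ]
hook [0.09370806 0.23282576] y at .55 0.2843651924806233
189.6 [654.67527402 284.71533009  75.        ]
192.7 [650.24838257 294.80326639  36.        ]
235 [520.93330091 279.09469904  84.        ]
269.5 [421.66507501 276.66930234  84.        ]
282.6 [383.28268784 278.08446028  75.        ]
233 [59, 65, 67] [36, 53, 76]
234 [56, 61, 59] [43, 62, 90]
235 [58, 75, 90] [38, 55, 77]
236 [74, 108, 141] [37, 55, 72]
237 [81, 119, 157] [39, 58, 77]
267 [82, 120, 156] [81, 119, 158]
268 [85, 125, 162] [80, 121, 160]
269 [75, 111, 148] [65, 93, 122]
270 [62, 94, 140] [53, 62, 69]
271 [59, 92, 148] [55, 60, 62]
cov 0.6651823868417321 0.21990394842819783 [-0.72706665  0.70453578]
```

Numbers: lip is near (0.533,-0.0285) with yaw 0.081. The box centre is at lip (167,-11) mm with yaw about 0.06. The cover is at about 0.63 rad. The hook grip is at (0.471,0.277) with yaw 0.0935. I'm moving above the hook handle.

>>> carry_out(deltas=[[2.5,-2.8,0,0,0,0.032,0.6],[2.5,-2.8,0,0,0,0.032,0.6],[2.5,-2.8,0,0,0,0.032,0.6],[2.5,-2.8,0,0,0,0.032,0.6],[2.5,-2.8,0,0,0,0.032,0.6],[2.5,-2.8,0,0,0,0.032,0.6],[2.5,-2.8,0,0,0,0.032,0.6],[2.5,-2.8,0,0,0,0.032,0.6]], force=50)

```text
time: 0.77
tool_pos: [0.321, -0.2279, 0.2346]
tool_rot: [-3.141, 0.0, 0.09]
contact_force: [0.5, -0.6, 0.7]
opening: 0.0551
grip_force: 0.0
```

>>> carry_out(deltas=[[1.2,-2.8,0,0,0,0,0.6],[1.2,-2.8,0,0,0,0,0.6],[1.2,-2.8,0,0,0,0,0.6],[1.2,-2.8,0,0,0,0,0.6],[1.2,-2.8,0,0,0,0,0.6],[1.2,-2.8,0,0,0,0,0.6],[1.2,-2.8,0,0,0,0,0.6],[1.2,-2.8,0,0,0,0,0.6]])

```text
time: 1.43
tool_pos: [0.3957, 0.0037, 0.2346]
tool_rot: [3.142, 0.0, 0.092]
contact_force: [0.8, -1.3, 0.3]
opening: 0.0549
grip_force: 0.0
```

>>> carry_out(deltas=[[1.4,-3.3,0,0,0,0,0.6],[1.4,-3.3,0,0,0,0,0.6],[1.4,-3.3,0,0,0,0,0.6],[1.4,-3.3,0.5,0,0,0,0.6],[1.4,-3.3,1,0,0,0,0.6],[1.4,-3.3,1,0,0,0,0.6],[1.4,-3.3,1,0,0,0,0.6],[0,0,0,0,0,0,0.6]])

```text
time: 2.1
tool_pos: [0.4721, 0.2458, 0.1969]
tool_rot: [-3.141, 0.003, 0.096]
contact_force: [-1.1, -0.3, -0.4]
opening: 0.0552
grip_force: 0.0
```

>>> carry_out(deltas=[[0,0,0,0,0,0,0.6],[0,0,0,0,0,0,0.6],[0,0,0,0,0,0,0.6],[0,0,0,0,0,0,0.6],[0,0,0,0,0,0,0.6],[0,0,0,0,0,0,0.6],[0,0,0,0,0,0,0.6],[0,0,0,0,0,0,0.6]])

```text
time: 2.77
tool_pos: [0.4723, 0.2408, 0.1999]
tool_rot: [3.142, -0.0, 0.091]
contact_force: [-0.2, -0.4, 0.5]
opening: 0.0547
grip_force: 0.0
```

>>> carry_out(deltas=[[0.5,-1.2,0,0,0,0,0.6],[0.5,-1.2,0,0,0,0,0.6],[0.4,-1.2,1.5,0,0,0,0.6],[0,0,2.5,0,0,0,0.6],[0,0,2.5,0,0,0,0.6],[0,0,2.5,0,0,0,0.6],[0,0,2.5,0,0,0,0.6],[0,0,1.5,0,0,0,0.6]])

```text
time: 3.43
tool_pos: [0.4817, 0.2777, 0.0672]
tool_rot: [3.141, 0.003, 0.092]
contact_force: [-1.0, -0.3, -0.2]
opening: 0.0551
grip_force: 0.0
```

>>> carry_out(deltas=[[0,0,1.0,0,0,0,0.6],[0,0,0,0,0,0,0.6],[0,0,0,0,0,0,0],[0,0,0,0,0,0,0],[0,0,0,0,0,0,0],[0,0,0,0,0,0,0],[0,0,0,0,0,0,0],[0,0,0,0,0,0,0]], force=50)

```text
time: 4.1
tool_pos: [0.4831, 0.2783, 0.0602]
tool_rot: [-3.141, -0.001, 0.092]
contact_force: [0.6, -1.8, 2.6]
opening: 0.02
grip_force: 31.5
```

>>> carry_out(deltas=[[0,0,-0.5,0,0,0,0],[0,0,-1.5,0,0,0,0],[0,0,-2,0,0,0,0],[0,0,-2.5,0,0,0,0],[0,0,-2.5,0,0,0,0],[-0.8,0,-2,0,0,0,0],[-1.5,0,-1,0,0,0,0],[-1.5,0.5,0,0,0,0,0]])

```text
time: 4.77
tool_pos: [0.4463, 0.2707, 0.1825]
tool_rot: [-3.14, -0.005, 0.092]
contact_force: [-0.1, 0.7, -1.7]
opening: 0.0199
grip_force: 50.0
```

>>> carry_out(deltas=[[-1.5,1,0,0,0,0.011,0],[-1,2,0,0,0,0,0],[-0.6,2.5,0,0,0,0,0],[0,3,0,0,0,0,0],[0,3,0,0,0,0,0],[0,3,0,0,0,0,0],[0,3,0,0,0,0,0],[0,3,0,0,0,0,0]])

```text
time: 5.43
tool_pos: [0.4309, 0.0615, 0.18]
tool_rot: [3.142, -0.0, 0.081]
contact_force: [0.4, 0.3, -1.1]
opening: 0.0198
grip_force: 50.0
```

>>> carry_out(deltas=[[0,3,0,0,0,0,0],[0,3,0,0,0,0,0],[0,2.5,0,0,0,0,0],[0,1.5,0,0,0,0,0],[0,1,0,0,0,0,0],[0,0,0,0,0,0,0],[0,0,0,0,0,0,0],[0,0,0,0,0,0,0]])

```text
time: 6.1
tool_pos: [0.4399, -0.046, 0.1797]
tool_rot: [-3.141, 0.0, 0.081]
contact_force: [0.3, -0.6, -1.6]
opening: 0.0198
grip_force: 50.0
```

```bash
python3 - <<'E'
from cell import robot,cams
from h import *
s=robot.observe();print(s['tool_pos'],s['tool_rot'],s['opening'],s['contact_force'])
d={n:cams.read_camera(n) for n in("side","top")}
pickle.dump(d,open('d1.pkl','wb'))
cv2.imwrite('pics/b.png',np.vstack([cv2.resize(d['top']['image'][120:270,230:400],None,fx=2,fy=2,interpolation=cv2.INTER_CUBIC),cv2.resize(d['side']['image'][130:280,130:300],None,fx=2,fy=2,interpolation=cv2.INTER_CUBIC)]))
E
```

```text
[ 0.4398524  -0.04596917  0.17969493] [-3.14120406e+00  3.27819001e-04  8.14076897e-02] 0.019815092961238595 [ 0.29767973 -0.62725941 -1.60719108]
```

View pics/b.png

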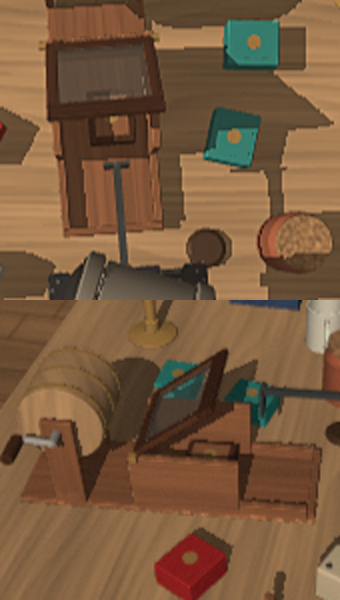

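The crop shows the hook held level with its toe at (116,165), just before the bay and in line with the box. Next: lower, enter over the box, stop behind it.

>>> carry_out(deltas=[[0,0.1,1,0,0,0,0],[0,0,1.5,0,0,0,0],[0,0,2,0,0,0,0],[0,0,2,0,0,0,0],[0,0,1.5,0,0,0,0],[0.5,0,0.5,0,0,0,0],[1,0,0,0,0,0,0],[1.5,0,0,0,0,0,0]])

```text
time: 6.87
tool_pos: [0.4699, -0.0447, 0.0947]
tool_rot: [-3.141, 0.001, 0.082]
contact_force: [1.0, -0.1, -2.0]
opening: 0.0199
grip_force: 50.0
```

>>> carry_out(deltas=[[1.5,0,0,0,0,0,0],[1.5,0,0,0,0,0,0],[1.5,0,0,0,0,0,0],[1.5,0,0,0,0,0,0],[1.5,0,0,0,0,0,0],[1.5,0,0,0,0,0,0],[1,0,0,0,0,0,0],[0.5,0,0,0,0,0,0]])

```text
time: 7.53
tool_pos: [0.5766, -0.0362, 0.0953]
tool_rot: [3.141, -0.002, 0.082]
contact_force: [0.2, 0.2, -1.6]
opening: 0.0196
grip_force: 50.0
```

>>> carry_out(deltas=[[0.5,0,0,0,0,0,0],[0.5,0,0,0,0,0,0],[0.3,0,0,0,0,0,0],[0,0,0,0,0,0,0],[0,0,0,0,0,0,0],[0,0,0,0,0,0,0],[0,0,0,0,0,0,0],[0,0,0,0,0,0,0]])

```text
time: 8.2
tool_pos: [0.5875, -0.036, 0.0948]
tool_rot: [3.142, 0.0, 0.081]
contact_force: [-0.8, -0.3, -0.6]
opening: 0.0197
grip_force: 50.0
```

```bash
python3 - <<'E'
from cell import robot,cams
from h import *
s=robot.observe();print(s['tool_pos'],s['tool_rot'],s['opening'],s['contact_force'])
d={n:cams.read_camera(n) for n in("side","top")}
pickle.dump(d,open('d2.pkl','wb'))
cv2.imwrite('pics/c.png',np.hstack([cv2.resize(d['top']['image'][130:260,240:330],None,fx=4,fy=4,interpolation=cv2.INTER_CUBIC),cv2.resize(d['side']['image'][140:270,170:280],None,fx=4,fy=4,interpolation=cv2.INTER_CUBIC)]))
E
```

```text
[ 0.58747752 -0.03598856  0.09476368] [3.14153483e+00 1.08162111e-04 8.06194756e-02] 0.01970388165520977 [-0.82238277 -0.28450766 -0.6132467 ]
```

View pics/c.png

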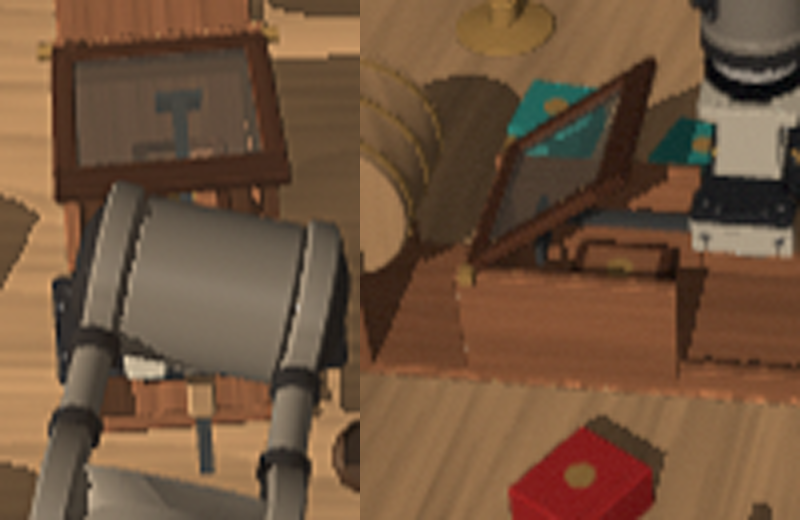

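Through the pane, the toe is at crop (180,100), clearly behind the box's rear edge at about (170,145). Lowering it now.

>>> carry_out(deltas=[[0,0,0.5,0,0,0,0],[0,0,0.8,0,0,0,0],[0,0,0.8,0,0,0,0],[0,0,0.8,0,0,0,0],[0,0,0.7,0,0,0,0],[0,0,0.4,0,0,0,0],[0,0,0,0,0,0,0],[0,0,0,0,0,0,0]])

```text
time: 8.97
tool_pos: [0.5876, -0.0359, 0.0544]
tool_rot: [-3.142, 0.001, 0.081]
contact_force: [-0.2, 0.1, -0.9]
opening: 0.0197
grip_force: 50.0
```

>>> carry_out(deltas=[[0,0,0,0,0,0,0],[0,0,0,0,0,0,0],[-0.3,0,0,0,0,0,0],[-0.3,0,0,0,0,0,0],[-0.3,0,0,0,0,0,0],[-0.3,0,0,0,0,0,0],[-0.3,0,0,0,0,0,0],[-0.3,0,0,0,0,0,0]])

```text
time: 9.63
tool_pos: [0.5694, -0.0374, 0.0548]
tool_rot: [3.142, -0.0, 0.081]
contact_force: [2.8, 1.3, -3.0]
opening: 0.0195
grip_force: 50.0
```

>>> carry_out(deltas=[[-0.4,0,0,0,0,0,0],[-0.5,0,0,0,0,0,0],[-0.6,0,0,0,0,0,0],[-0.6,0,0,0,0,0,0],[-0.6,0,0,0,0,0,0],[-0.6,0,0,0,0,0,0],[-0.6,0,0,0,0,0,0],[-0.6,0,0,0,0,0,0]])

```text
time: 10.3
tool_pos: [0.5243, -0.0411, 0.0548]
tool_rot: [3.141, -0.0, 0.081]
contact_force: [1.2, 0.8, -1.8]
opening: 0.0198
grip_force: 50.0
```

>>> carry_out(deltas=[[-0.6,0,0,0,0,0,0],[-0.6,0,0,0,0,0,0],[-0.6,0,0,0,0,0,0],[-0.6,0,0,0,0,0,0],[-0.6,0,0,0,0,0,0],[-0.5,0,0,0,0,0,0],[-0.5,0,0,0,0,0,0],[-0.5,0,0,0,0,0,0]])

```text
time: 10.97
tool_pos: [0.4796, -0.0447, 0.0547]
tool_rot: [3.141, -0.0, 0.081]
contact_force: [1.8, -0.2, -1.6]
opening: 0.0197
grip_force: 50.0
```

>>> carry_out(deltas=[[-0.4,0,0,0,0,0,0],[-0.4,0,0,0,0,0,0],[-0.4,0,0,0,0,0,0],[-0.4,0,0,0,0,0,0],[-0.3,0,0,0,0,0,0],[-0.3,0,0,0,0,0,0],[-0.2,0,0,0,0,0,0],[0,0,0,0,0,0,0]])

```text
time: 11.63
tool_pos: [0.4555, -0.0465, 0.0547]
tool_rot: [-3.141, 0.001, 0.081]
contact_force: [0.6, -0.0, -1.6]
opening: 0.0195
grip_force: 50.0
```

```bash
python3 - <<'E'
from cell import robot,cams
from h import *
s=robot.observe();print(s['tool_pos'],s['tool_rot'],s['opening'],s['contact_force'])
d={n:cams.read_camera(n) for n in("side","top")}
pickle.dump(d,open('d3.pkl','wb'))
cv2.imwrite('pics/e.png',np.hstack([cv2.resize(d['top']['image'][150:250,240:330],None,fx=4,fy=4,interpolation=cv2.INTER_CUBIC),cv2.resize(d['side']['image'][170:270,190:300],None,fx=4,fy=4,interpolation=cv2.INTER_CUBIC)]))
E
```

```text
[ 0.45552391 -0.046548    0.05466712] [-3.14148667e+00  7.44881267e-04  8.07341731e-02] 0.019519840041031983 [ 0.6290644  -0.02561048 -1.62956658]
```

View pics/e.png

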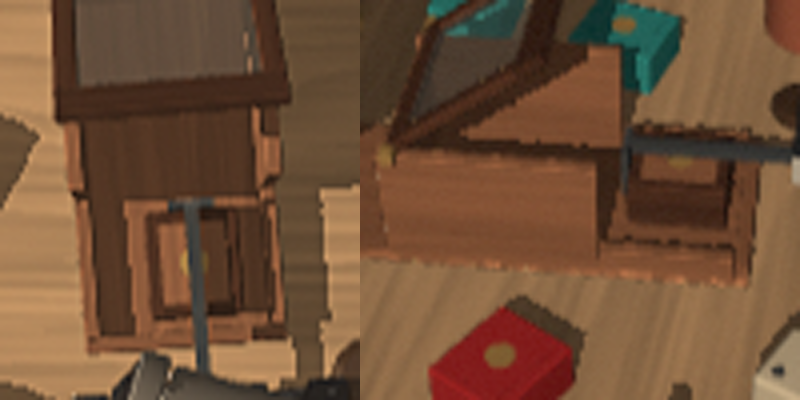

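The box is straight at crop (190,265), about 8 mm short of the lip. I'm creeping it in.

>>> carry_out(deltas=[[-0.2,0,0,0,0,0,0],[-0.2,0,0,0,0,0,0],[-0.15,0,0,0,0,0,0],[-0.1,0,0,0,0,0,0],[-0.05,0,0,0,0,0,0],[0,0,0,0,0,0,0],[0,0,0,0,0,0,0],[0,0,0,0,0,0,0]])

```text
time: 12.4
tool_pos: [0.4489, -0.0471, 0.0547]
tool_rot: [-3.142, 0.001, 0.081]
contact_force: [-0.1, 0.5, -2.0]
opening: 0.0195
grip_force: 50.0
```

>>> carry_out(deltas=[[-0.05,0,0,0,0,0,0],[-0.05,0,0,0,0,0,0],[-0.05,0,0,0,0,0,0],[-0.05,0,0,0,0,0,0],[-0.05,0,0,0,0,0,0],[0,0,0,0,0,0,0],[0,0,0,0,0,0,0],[0,0,0,0,0,0,0]])

```text
time: 13.07
tool_pos: [0.4466, -0.0473, 0.0547]
tool_rot: [3.142, 0.0, 0.081]
contact_force: [1.2, 1.0, -2.0]
opening: 0.0192
grip_force: 50.0
```

>>> carry_out(deltas=[[-0.05,0,0,0,0,0,0],[-0.05,0,0,0,0,0,0],[-0.05,0,0,0,0,0,0],[-0.05,0,0,0,0,0,0],[0,0,0,0,0,0,0],[0,0,0,0,0,0,0],[0,0,0,0,0,0,0],[0,0,0,0,0,0,0]])

```text
time: 13.73
tool_pos: [0.4453, -0.0476, 0.0549]
tool_rot: [3.141, -0.001, 0.081]
contact_force: [6.0, 0.9, -3.7]
opening: 0.0197
grip_force: 50.0
```

```bash
python3 - <<'E'
from cell import robot,cams
from h import *
s=robot.observe();print(s['tool_pos'],s['contact_force'],s['torque'])
t=cams.read_camera("top"); P=cloud(t)
L=np.array([.533,-.0285]);c,n=np.cos(.081),np.sin(.081)
x=(P[...,0]-L[0])*c+(P[...,1]-L[1])*n; y=-(P[...,0]-L[0])*n+(P[...,1]-L[1])*c; z=P[...,2]
m=(abs(z-.052)<.012)&(abs(y)<.06)&(x>-.03)&(x<.12)
print('box top lip-x',np.percentile(x[m],[1,5,50,95,99]),'y',np.percentile(y[m],[2,50,98]),np.median(z[m]))
E
```

```text
[ 0.44533555 -0.04761128  0.05487977] [ 5.95950428  0.91737967 -3.65556124] [ 0.22450182 -0.70698366  0.14312095]
box top lip-x [0.00035431 0.00345096 0.03947618 0.07576236 0.07881773] y [-0.04395606 -0.00499673  0.02323776] 0.05184257325407304
```

The force rose to 6 N and depth puts the box at lip x 0 to 79 mm, so it is flush. Next I'll free the toe, lift, and go back over the rest.

>>> carry_out(deltas=[[0.3,0,0,0,0,0,0],[0.5,0,0,0,0,0,0],[0.1,0,-0.5,0,0,0,0],[0,0,-1.5,0,0,0,0],[0,0,-2.5,0,0,0,0],[0,0,-3,0,0,0,0],[0,0,-3,0,0,0,0],[0,0,-2,0,0,0,0]])

```text
time: 14.45
tool_pos: [0.4539, -0.0468, 0.1825]
tool_rot: [3.141, -0.002, 0.081]
contact_force: [-0.1, -1.0, -1.5]
opening: 0.0199
grip_force: 50.0
```

>>> carry_out(deltas=[[0,-1,0,0,0,-0.011,0],[0,-2,0,0,0,0,0],[0,-3,0,0,0,0,0],[0,-3,0,0,0,0,0],[0,-3,0,0,0,0,0],[0.2,-3,0,0,0,0,0],[0.8,-3,0,0,0,0,0],[1,-3,0,0,0,0,0]])

```text
time: 15.12
tool_pos: [0.4527, 0.1659, 0.1788]
tool_rot: [3.141, 0.003, 0.092]
contact_force: [0.7, 0.0, -2.0]
opening: 0.0198
grip_force: 50.0
```

>>> carry_out(deltas=[[1,-3,0,0,0,0,0],[1,-3,0,0,0,0,0],[1,-2.5,0,0,0,0,0],[0.5,-1.5,0,0,0,0,0],[0,-1,0,0,0,0,0],[0,0,0,0,0,0,0],[0,0,0,0,0,0,0],[0,0,0,0,0,0,0]])

```text
time: 15.78
tool_pos: [0.4786, 0.2759, 0.1793]
tool_rot: [3.141, 0.001, 0.091]
contact_force: [-1.0, -0.5, -1.2]
opening: 0.0198
grip_force: 50.0
```

```bash
cat > g.py <<'E'
import sys
from cell import robot
from h import *
s=robot.observe(); p=s['tool_pos']; y=s['tool_rot'][2]; print(p,s['tool_rot'],s['contact_force'],s['opening'])
d=np.array(eval(sys.argv[1]))-p
print('cm',100*np.array([d[0]*np.cos(y)+d[1]*np.sin(y), d[0]*np.sin(y)-d[1]*np.cos(y), -d[2]]))
E
python3 g.py '[.4831,.2783,.0602]'
python3 - <<'E'
from cell import cams
from h import *
t=cams.read_camera("top"); s=cams.read_camera('side'); pickle.dump({'top':t,'side':s},open('d4.pkl','wb'))
im=t['image'];f=im.astype(int); sat=f.max(2)-f.min(2); m=(sat<22)&(f.max(2)<110)
cv2.imwrite('pics/f.png',np.hstack([cv2.resize(im[165:295,150:250],None,fx=4,fy=4,interpolation=cv2.INTER_CUBIC),cv2.resize(s['image'][200:330,200:300],None,fx=4,fy=4,interpolation=cv2.INTER_CUBIC)]))
z=.195;pts=[]
for r in range(165,235):
    c=np.where(m[r,160:200])[0]+160
    if len(c) and r<215: pts.append([r,c.min(),c.max()])
print(pts[:14])
w=np.array([atz(t,(a+b)/2,r,z) for r,a,b in pts if b-a<5]); print(np.polyfit(w[:,0],w[:,1],1), atz(t,180,pts[0][0]-.5,z))
E
```

```text
[0.47857321 0.27593562 0.1793064 ] [3.14070719e+00 1.29028161e-03 9.13713153e-02] [-1.04551772 -0.54997774 -1.1793619 ] 0.019766716023661493
cm [ 0.47236443 -0.19414774 11.91063976]
[[186, np.int64(161), np.int64(173)], [187, np.int64(160), np.int64(175)], [188, np.int64(161), np.int64(176)], [189, np.int64(164), np.int64(168)], [190, np.int64(164), np.int64(168)], [191, np.int64(165), np.int64(168)], [192, np.int64(164), np.int64(168)], [193, np.int64(165), np.int64(168)], [194, np.int64(165), np.int64(168)], [195, np.int64(165), np.int64(168)], [196, np.int64(165), np.int64(168)], [197, np.int64(165), np.int64(168)], [198, np.int64(165), np.int64(168)], [199, np.int64(165), np.int64(168)]]
[0.09110512 0.23147912] [0.64987621 0.25322547 0.195     ]
```

View pics/f.png

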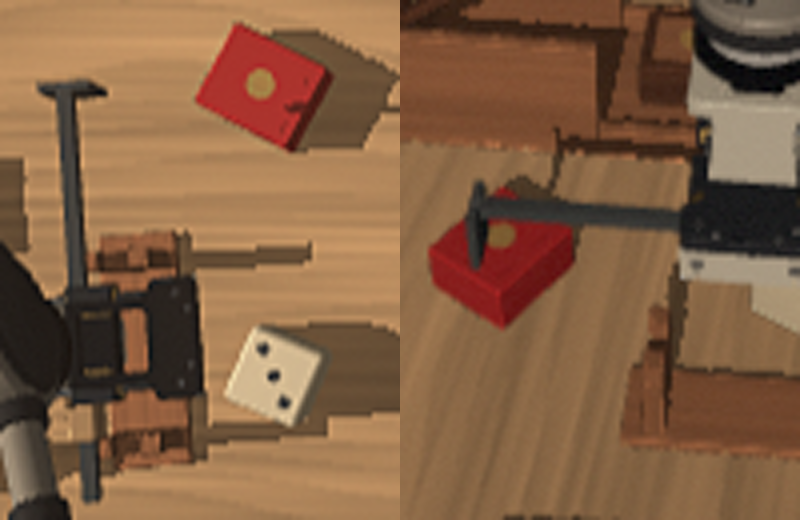

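The hook is still straight in the hand, with toe x, y and yaw as expected, and the rest is directly below. Lowering it into the slots.

>>> carry_out(deltas=[[0.3,-0.1,0,0,0,0,0],[0.17,-0.1,1.5,0,0,0,0],[0,0,2,0,0,0,0],[0,0,2,0,0,0,0],[0,0,2,0,0,0,0],[0,0,1.5,0,0,0,0],[0,0,1,0,0,0,0],[0,0,0,0,0,0,0]])

```text
time: 16.55
tool_pos: [0.4828, 0.2784, 0.0777]
tool_rot: [3.14, 0.004, 0.091]
contact_force: [-0.8, 0.2, -2.1]
opening: 0.0203
grip_force: 50.0
```

>>> carry_out(deltas=[[0,0,0.5,0,0,0,0],[0,0,0.5,0,0,0,0],[0,0,0.5,0,0,0,0],[0,0,0.3,0,0,0,0],[0,0,0.05,0,0,0,0],[0,0,0,0,0,0,0],[0,0,0,0,0,0,0],[0,0,0,0,0,0,0]])

```text
time: 17.22
tool_pos: [0.4838, 0.2794, 0.0615]
tool_rot: [-3.142, -0.001, 0.092]
contact_force: [0.9, 0.8, -2.5]
opening: 0.02
grip_force: 50.0
```

>>> carry_out(deltas=[[0,0,0.1,0,0,0,0],[0,0,0.03,0,0,0,0],[0,0,0,0,0,0,0],[0,0,0,0,0,0,0.6],[0,0,0,0,0,0,0.6],[0,0,0,0,0,0,0.6],[0,0,0,0,0,0,0.6],[0,0,0,0,0,0,0.6]])

```text
time: 17.88
tool_pos: [0.4837, 0.2793, 0.0598]
tool_rot: [3.141, 0.0, 0.092]
contact_force: [-0.4, 0.3, 0.8]
opening: 0.0482
grip_force: 0.0
```

>>> carry_out(deltas=[[0,0,-0.5,0,0,0,0.6],[0,0,-1.5,0,0,0,0.6],[0,0,-2.5,0,0,0,0.6],[0,0,-3,0,0,0,0.6],[0,0,-3,0,0,0,0.6],[0,0,-3,0,0,0,0.6],[0,0,-2,0,0,0,0.6],[0,0,-1,0,0,0,0.6]])

```text
time: 18.55
tool_pos: [0.4847, 0.2798, 0.2286]
tool_rot: [-3.14, -0.005, 0.092]
contact_force: [0.5, 0.0, 0.3]
opening: 0.0551
grip_force: 0.0
```

```bash
python3 g.py '[.5,0,.3]'
python3 - <<'E'
from cell import cams
from h import *
t=cams.read_camera("top"); s=cams.read_camera('side'); pickle.dump({'top':t,'side':s},open('d5.pkl','wb'))
cv2.imwrite('pics/k.png',np.hstack([cv2.resize(t['image'][130:290,160:320],None,fx=3,fy=3,interpolation=cv2.INTER_CUBIC),cv2.resize(s['image'][170:330,190:295],None,fx=3,fy=3,interpolation=cv2.INTER_CUBIC)]))
P=cloud(t);S=P[166:180,258:308].reshape(-1,3);S=S[S[:,2]>.15];print('cov',S[:,0].min(),S[:,2].max(),np.polyfit(S[:,0],S[:,2],1))
im=t['image'];f=im.astype(int); sat=f.max(2)-f.min(2); m=(sat<22)&(f.max(2)<110)
w=[]
for r in range(186,230):
    c=np.where(m[r,168:200])[0]+168
    if len(c):
        if not w: print('first',r)
        if len(c)<6: w.append(atz(t,c.mean(),r,.075))
w=np.array(w);print(np.polyfit(w[:,0],w[:,1],1))
E
```

```text
[0.48466659 0.27980737 0.22856825] [-3.14008817 -0.00527575  0.09183814] [0.47068056 0.01682601 0.33874977] 0.05505344103754181
cm [-1.03920909 28.00344281 -7.14317485]
cov 0.6654474192481689 0.21899529762047654 [-0.72728015  0.70467137]
first 190
first 191
first 192
first 193
[0.0973492  0.23132096]
```

View pics/k.png

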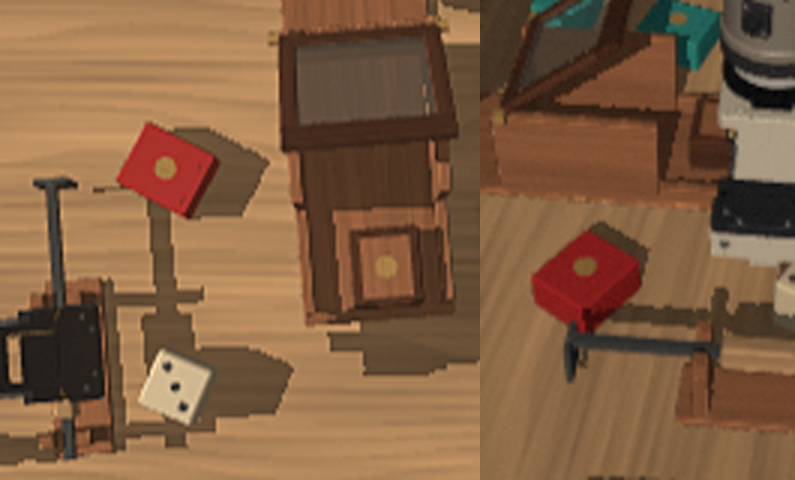

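The hook hangs in its rest again (toe at crop (55,185), same yaw as before). The box is flush at the lip at (385,265), and the cover is still open. Now the closed fingers go over the cover's front bar.

>>> carry_out(deltas=[[0.7,1.2,-1.1,0,0,0.011,0],[1.5,2.6,-1.1,0,0,0,0],[1.5,2.6,0,0,0,0,0],[1.5,2.6,0,0,0,0,0],[1.5,2.6,0,0,0,0,0],[1.5,2.6,0,0,0,0,0],[1.5,2.6,0,0,0,0,0],[1.5,2.6,0,0,0,0,0]], force=20)

```text
time: 19.32
tool_pos: [0.611, 0.0937, 0.2444]
tool_rot: [-3.141, 0.004, 0.081]
contact_force: [0.5, 0.9, 0.2]
opening: 0.0065
grip_force: 0.0
```

>>> carry_out(deltas=[[1.5,2.6,0,0,0,0,0],[1.5,2.6,0,0,0,0,0],[1.5,2.6,0,0,0,0,0],[1.3,2.6,0,0,0,0,0],[0.7,1.6,0,0,0,0,0],[0,0,0,0,0,0,0],[0,0,0,0,0,0,0],[0,0,0,0,0,0,0]])

```text
time: 19.98
tool_pos: [0.6849, -0.0184, 0.2453]
tool_rot: [-3.141, 0.003, 0.081]
contact_force: [0.1, 0.5, -0.5]
opening: 0.0006
grip_force: 0.0
```

```bash
python3 g.py '[.533+.1575*.9967,-.0285+.1575*.0809,.225]'
```

```text
[ 0.68486155 -0.01839118  0.24528195] [-3.14057377e+00  2.71674479e-03  8.11733950e-02] [ 0.06917777  0.51633508 -0.54488783] 0.0006196376598717776
cm [ 0.53153317 -0.2209219   2.02819502]
```

>>> carry_out(deltas=[[0.3,-0.1,0.5,0,0,0,0],[0.2,-0.1,1,0,0,0,0],[0,0,0.5,0,0,0,0],[0,0,0.3,0,0,0,0],[-0.1,0,0.3,0,0,0,0],[-0.1,0,0.3,0,0,0,0],[-0.2,0,0.3,0,0,0,0],[-0.2,0,0.3,0,0,0,0]])

```text
time: 20.65
tool_pos: [0.6843, -0.0173, 0.2119]
tool_rot: [3.141, -0.001, 0.081]
contact_force: [0.1, 0.7, 0.5]
opening: 0.0006
grip_force: 0.4
```

>>> carry_out(deltas=[[-0.2,0,0.3,0,0,0,0],[-0.2,0,0.3,0,0,0,0],[-0.2,0,0.3,0,0,0,0],[-0.18,0,0.3,0,0,0,0],[-0.16,0,0.3,0,0,0,0],[-0.15,0,0.3,0,0,0,0],[-0.14,0,0.3,0,0,0,0],[-0.14,0,0.3,0,0,0,0]])

```text
time: 21.32
tool_pos: [0.6706, -0.0185, 0.1876]
tool_rot: [3.141, 0.0, 0.081]
contact_force: [-0.1, -0.4, 0.8]
opening: 0.0007
grip_force: 0.3
```

```bash
python3 - <<'E'
from cell import cams,robot
from h import *
s=robot.observe();print(s['tool_pos'],s['contact_force'])
t=cams.read_camera("side");P=cloud(t)
L=np.array([.533,-.0285]);c,n=np.cos(.081),np.sin(.081)
x=(P[...,0]-L[0])*c+(P[...,1]-L[1])*n; y=-(P[...,0]-L[0])*n+(P[...,1]-L[1])*c; z=P[...,2]
f=t['image'].astype(int)
m=(x>.09)&(x<.25)&(y>.058)&(y<.085)&(z>.12)&(z<.24)&(f[...,2]>f[...,0]+10)
print(m.sum());r=np.hypot(x-.262,z-.117)[m];th=np.arctan2(z-.117,.262-x)[m];print(np.percentile(r,[5,50,95]),np.percentile(th,[5,25,50,75,95]))
E
```

```text
[ 0.67058968 -0.01853381  0.18760206] [-0.08359633 -0.3966717   0.84198115]
257
[0.02234766 0.09153276 0.1531926 ] [0.35076942 0.3999931  0.42857275 0.45076445 0.52839526]
```

The depth image shows the cover at about 0.42 rad, so it is following the fingers. I'm continuing along the arc.

>>> carry_out(deltas=[[-0.13,0,0.3,0,0,0,0],[-0.13,0,0.3,0,0,0,0],[-0.12,0,0.3,0,0,0,0],[-0.11,0,0.3,0,0,0,0],[-0.1,0,0.3,0,0,0,0],[-0.1,0,0.3,0,0,0,0],[-0.09,0,0.3,0,0,0,0],[-0.08,0,0.3,0,0,0,0]])

```text
time: 22.03
tool_pos: [0.6621, -0.0191, 0.1636]
tool_rot: [3.141, 0.0, 0.081]
contact_force: [-0.8, -0.2, 0.3]
opening: 0.0006
grip_force: 0.3
```

>>> carry_out(deltas=[[-0.08,0,0.3,0,0,0,0],[-0.07,0,0.3,0,0,0,0],[-0.07,0,0.3,0,0,0,0],[-0.06,0,0.3,0,0,0,0],[-0.05,0,0.3,0,0,0,0],[-0.04,0,0.3,0,0,0,0],[-0.03,0,0.3,0,0,0,0],[-0.02,0,0.3,0,0,0,0]])

```text
time: 22.7
tool_pos: [0.6579, -0.0194, 0.1396]
tool_rot: [3.142, 0.0, 0.081]
contact_force: [-1.4, -0.0, 0.4]
opening: 0.0005
grip_force: 0.3
```

>>> carry_out(deltas=[[0,0,0.25,0,0,0,0],[0,0,0.2,0,0,0,0],[0,0,0.15,0,0,0,0],[0,0,0.1,0,0,0,0],[0,0,0.1,0,0,0,0],[0,0,0.1,0,0,0,0],[0,0,0.05,0,0,0,0],[0,0,0,0,0,0,0]])

```text
time: 23.37
tool_pos: [0.658, -0.0195, 0.1304]
tool_rot: [3.142, -0.0, 0.081]
contact_force: [-0.2, -0.4, -0.5]
opening: 0.0005
grip_force: 0.0
```

>>> carry_out(deltas=[[0,0,0.05,0,0,0,0],[0,0,0.05,0,0,0,0],[0,0,0.05,0,0,0,0],[0,0,0.05,0,0,0,0],[0,0,0,0,0,0,0],[0,0,0,0,0,0,0],[0,0,0,0,0,0,0],[0,0,0,0,0,0,0]])

```text
time: 24.03
tool_pos: [0.6581, -0.0195, 0.1302]
tool_rot: [3.141, -0.001, 0.081]
contact_force: [-3.8, -0.1, 9.3]
opening: 0.0004
grip_force: 4.7
```

The force is 9 N and the height no longer changes, so the cover is on its stop. I'm withdrawing and verifying.

>>> carry_out(deltas=[[0,0,-0.3,0,0,0,0],[0,0,-1,0,0,0,0],[-0.5,0,-2,0,0,0,0],[-2,0,-2.5,0,0,0,0],[-3,0,-3,0,0,0,0],[-3,0,-2,0,0,0,0],[-3,2,0,0,0,0,0],[-3,3,0,0,0,0,0]])

```text
time: 24.7
tool_pos: [0.5179, -0.0792, 0.2381]
tool_rot: [3.141, -0.004, 0.084]
contact_force: [0.5, -2.1, -0.2]
opening: 0.0007
grip_force: 0.0
```

>>> carry_out(deltas=[[-2,3,0,0,0,0,0],[0,3,0,0,0,0,0],[0,3,0,0,0,0,0],[0,3,0,0,0,0,0],[0,3,0,0,0,0,0],[0,2,0,0,0,0,0],[0,1,0,0,0,0,0],[0,0,0,0,0,0,0]])

```text
time: 25.37
tool_pos: [0.513, -0.2632, 0.2358]
tool_rot: [3.141, 0.0, 0.078]
contact_force: [-1.1, -0.1, 0.2]
opening: 0.0007
grip_force: 0.0
```

```bash
python3 - <<'E'
from cell import cams,robot
from h import *
s=robot.observe();print(s['tool_pos'],s['contact_force'],np.abs(s['qvel']).max())
t=cams.read_camera("top");P=cloud(t)
L=np.array([.533,-.0285]);c,n=np.cos(.081),np.sin(.081)
x=(P[...,0]-L[0])*c+(P[...,1]-L[1])*n; y=-(P[...,0]-L[0])*n+(P[...,1]-L[1])*c; z=P[...,2]
f=t['image'].astype(int)
m=(x>.108)&(x<.13)&(abs(y)<.07)&(z>.08); print('bar z',np.median(z[m]),m.sum())
m=(x>.11)&(x<.25)&(abs(y)>.06)&(abs(y)<.075)&(z>.08);print('frame fit',np.polyfit(x[m],z[m],1))
m=(abs(z-.052)<.012)&(abs(y)<.06)&(x>-.03)&(x<.1)
print('box',np.percentile(x[m],[1,5,50,95,99]))
im=t['image']; sat=f.max(2)-f.min(2); k=(sat<22)&(f.max(2)<110)
w=[]
for r in list(range(188,230))+list(range(272,284)):
    q=np.where(k[r,168:200])[0]+168
    if len(q) and len(q)<6: w.append(atz(t,q.mean(),r,.075))
w=np.array(w);print('hook',w[:,0].min(),w[:,0].max(),np.polyfit(w[:,0],w[:,1],1))
E
```

```text
[ 0.51300817 -0.26323591  0.23580286] [-1.11745306 -0.0946271   0.15297594] 0.046019632147292995
bar z 0.1214491048102907 384
frame fit [-0.00343953  0.12158015]
box [0.00055082 0.00373024 0.03958529 0.07536432 0.07875089]
hook 0.3850524013009498 0.6445278611530588 [0.09293576 0.23393884]
```

```bash
python3 -c "
from cell import robot
print(robot.hand_in())"
```

```text
the job is handed in; nothing more can be done
None
```

I drew the dice box flush to the lip with the hook, hung the hook back in its rest, closed the cover onto its stop, and handed the job in at about 25 s; the judge's verdict was not shown to me.

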